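# Snap the grease coupler onto the tilted nipple and hold it

### The job

Take the blue-handled grease coupler out of its black stand and press it squarely onto the tilted grease nipple of the bearing block that has the yellow collar, until the collar snaps all the way down. Finish while still gripping the coupler and holding it pressed fully down against the collar's spring. Push only with the coupler, not with the fingers, and do not disturb the other things on the bench.

Things in the scene. Friction and masses are not known exactly. Their poses are not given: they have to be found in the camera images.
- coupler: Loose grease coupler, round, 100 mm long, 0.2 to 0.4 kg, upright in the stand, mouth down. Origin: centre of the mouth; z runs up through it. Upward from the mouth: steel nose to 38 mm (33 mm across at the rim, 26 mm above 7 mm), dark flange 36 mm across from 38 to 44 mm, blue grip 24 mm across from 44 to 90 mm (grasp here), brass cap 24 mm across to 100 mm.
- mouth (a point): Centre of the coupler's open mouth: same point and axes as coupler. The bore is 18 mm across and 37 mm deep, flaring to 25 mm across at the rim over the last 7 mm.
- stand: Fixed black square stand, 85 x 85 x 30 mm, origin at the centre of its underside on the bench. The coupler stands in its central round hole, 37 mm across and 22 mm deep: mouth 8 mm, flange top 52 mm above the bench.
- block: Fixed blue-grey bearing block, foot 56 (x) x 140 (y) mm, 76 mm high, shaft stub 28 mm across out to 42 mm either way along x at 40 mm height. Origin: centre of its underside. On top a steel nipple leans 25 degrees towards the block's -x; its axis passes 66 mm above the origin. Fixed stem 11 mm across, ball head 14 mm across. A red band below the collar is hidden once the collar is down.
- collar_top (a point): Centre of the top face of the yellow spring collar (34 mm across, 16 mm high) that slides on the nipple's axis; moves with it. z: nipple axis, up and out, 25 degrees from vertical. At rest it lies 36 mm up the axis; the ball head's top stands 23 mm above it along z (33.5 mm with the collar down). The coupler's rim bears on this face when its bore is over the nipple.
- collar (a joint): How far the yellow collar is pushed down the nipple's axis, m: 0 up, 0.0105 at its bottom stop. The push needed is about 10 N at first, 12.7 N at 2 mm, then drops to 6 N at 8 mm (an over-centre link snaps past half way) and is 8 N near the stop. It springs back up when let go.
- plugged: Fixed second bearing block, the same housing but with a short black plug (top about 90 mm high) instead of nipple and collar. Origin at the centre of its underside. Not to be used.
- spray: Bystander: loose white can with a red label, 54 mm across, 160 mm high, origin under its centre.
- oil: Bystander: loose yellowish bottle, 60 mm across, 150 mm high, origin under its centre.
- tape: Bystander: loose orange ring, 84 mm across, 30 mm high, origin under its centre.
- wrench: Bystander: loose wrench 160 mm long lying flat along its own x, origin under its centre.
- screwdriver: Bystander: loose red screwdriver 200 mm long lying along its own x, origin under its centre.
- bin: Bystander: loose red open bin 110 x 90 x 50 mm, origin under its centre.
- carton: Bystander: loose small cardboard carton 60 x 90 x 50 mm, origin under its centre.
Mind the look-alikes: they are no part of the job. What is meant by the stand is not green or turquoise, and is the smaller of those in its own colour.

How it is judged:
By the outcome, as a careful person would: the job done as asked, in the order asked, and still so for the second after the job is handed in, while the arm keeps its last pose, push and grip.
It also fails if it takes over 43 s, if anything falls off the work surface, if the arm or the gripper's body presses on something with over 40 N, if the wrist force passes 120 N, or if a joint passes its speed limit or range.

### The arm

A 6-joint arm with a two-finger parallel gripper is mounted at the origin on the work surface. World frame = base frame: x ahead of the robot, y to its left, z up, the work surface at z = 0. Lengths are in mm, angles in rad, forces in N, time in s.
With the tool pointing down it reaches from about 325 to 1000 mm from the base axis. Payload 5.1 kg.
Tool frame: the origin (TCP) lies on the centre line of the jaws, within the pads' length; the fingertips stand 11 mm ahead of it and the grasp point (between the pads) lies 8 mm behind it; z points along the fingers, y is the direction in which the jaws open and shut (so a half turn about z gives the same grasp; the last joint's range is limited). The gripper opens to 85 mm and grips with 20 to 120 N. Pads are 22 mm wide; open, the fingers measure 114 mm over their backs; the gripper's body (76 mm by 85 mm) begins 54 mm behind the grasp point. The pads swing forward as they close: fully open they stand 13 mm farther back than shut.
Start: joints at [1.158, 0.124, 1.65, -0, 1.367, -0.083], TCP at [210.526, 614.95, 242.322] pointing down, gripper open.
Joint ranges: [-2.61, 2.61], [-1.02, 2.33], [0.03, 2.71], [-1.35, 4.49], [0.32, 2.68], [-2.91, 2.91]. Speed limits (rad/s): [2.57, 2.57, 3.14, 3.14, 3.14, 3.14].

### API

Orientations are given as [roll, pitch, yaw] about the fixed x, y, z axes, in that order (R = Rz(yaw) Ry(pitch) Rx(roll)).
In Python, from bench import telemetry, viewer, hand_in gives the robot as it stands.
- The arm moves only by the shell command python3 -m inch 'ROWS'. ROWS is a JSON object of lists of equal length, an entry for each row: "turn": the turn, a rotation vector about the tool's x, y, z in rad, a list of three; "slide": the shift along the tool's x, y, z in units of 50 mm (1.0 is 50 mm), a list of three; "jaw": the closure in counts, from 0 (fully open) to 255 (shut). A call has 1 to 12 rows; each row shifts and turns the pose as measured when the row begins, along the tool's axes as they then stand; what a row does not reach is not made up. A row lasts 1/8 s, in which the tool goes at most 62.5 mm and 10.7 degrees, less where a joint would pass 70% of its speed; a pose out of reach is approached as far as the arm can. A call is refused whole if a number of a shift passes 1 or a number of a turn 0.188, either way. A call with a gripper value outside its range is refused whole. The fingers move at their own pace and stop on an object; the grip force is fixed at half the most. Time passes only in rows, so rows that do not move let the fingers close. It gives the time, the measured TCP pose, the force and the opening at its end, in the units of the state.
- telemetry.read_state(): the state, without advancing time (a new reading comes with each control period).
- viewer.get_image(name): name is "scene" or "top" or "wrist"; returns the picture (420x560x3 uint8, red, green, blue); there is no depth.
- viewer.calibration(name): a dict with "camera_matrix" (3x3 intrinsics, pixels), "R" (3x3) and "t" (3): a world point X has camera coordinates R X + t. Camera axes: x right, y down, z forward; pixel columns grow to the right and rows downward; lengths in mm; the calibration is good to about 2 mm. A picture is of the moment at which its call begins: read the wrist's pose just before it. calibration takes no time and is no camera call; for the wrist camera it gives the pose at the moment of the call.
- hand_in(): hands the job in, once; it reports no verdict.
Trained networks look in the newest picture that a camera, given by its name, has taken for a name from the list of things; names that differ only in an ending like _2 or _b are one class to them, and where a whole thing is asked for, a point or a joint stands for the part that bears it (a point fixed in the world has none). Each returns a list of dicts, best first, with "p" (0 to 1); they miss things now and then, are a little off and sometimes report something else, mostly with a low value. They report only what shows in the picture. A call takes as long as a camera call. They do not tell look-alikes from the thing itself.
- viewer.outline_of(query, camera): "pixels" (420x560 bool, what is visible of it).
- viewer.place_of(query, camera): "location" ([x, y, z] in mm, in world coordinates, good to about 4 mm: a listed point, or the origin of a listed thing).
The state is a dict: "time_s": time; "joint_pos": joint angles; "qd": joint speeds; "joint_torque": joint torques, N m; "ee_pos": TCP position; "ee_rot": TCP orientation; "force": force on the tool from outside, world axes, zero at the start; "moment": the same for the moment, N m; "opening": opening from 0.0 (shut) to 1.0 (fully open).
Only numpy, scipy, OpenCV 4.12 (cv2) and the standard library are available. Lean on these libraries where they do the work, as an engineer would, in place of code of your own. Each camera call takes 0.05 s, during which the arm holds its last target.

## Working session

There is one attempt and no reset: what is moved stays moved. The work goes in short steps, Python scripts to look and compute and a shell command to move; the robot and the scene stay as the last step left them, time stands still between calls to the robot, and variables do not carry over. Pictures are saved under pics/ and viewed, and the job is handed in when it is done.

```bash
mkdir -p pics; ls; python3 - <<'E'
from bench import telemetry, viewer
import cv2
for n in ("scene","top","wrist"):
    im=viewer.get_image(n); cv2.imwrite(f"pics/{n}0.png",im[:,:,::-1])
    c=viewer.calibration(n); print(n,c)
for q in ("coupler","stand","collar_top","block","plugged"):
    for n in ("scene","top"):
        for r in viewer.place_of(q,n)[:3]: print(q,n,round(r["p"],2),[round(float(v),1) for v in r["location"]])
print(telemetry.read_state())
E
```

```text
pics
scene {'camera_matrix': array([[398.01223931,   0.        , 272.36662868],
       [  0.        , 398.01223931, 206.71876105],
       [  0.        ,   0.        ,   1.        ]]), 'R': array([[-0.76850931,  0.63973531, -0.01149665],
       [ 0.39175193,  0.45625031, -0.79897815],
       [-0.50588918, -0.61852598, -0.60125015]]), 't': array([ 327.39023326, -193.7400538 , 1497.50282003])}
top {'camera_matrix': array([[490.83817365,   0.        , 285.79613125],
       [  0.        , 490.83817365, 215.21506406],
       [  0.        ,   0.        ,   1.        ]]), 'R': array([[-0.02654281, -0.99963288,  0.00543912],
       [-0.98905372,  0.02547109, -0.14534085],
       [ 0.14514896, -0.00923733, -0.98936669]]), 't': array([ 143.59449527,  523.15385891, 1333.24424772])}
wrist {'camera_matrix': array([[321.18360027,   0.        , 278.75750775],
       [  0.        , 321.18360027, 213.2096985 ],
       [  0.        ,   0.        ,   1.        ]]), 'R': array([[ 0.32375539,  0.94613754, -0.00248854],
       [ 0.90466003, -0.30878995,  0.29366477],
       [ 0.27707883, -0.09732684, -0.95
[... 719 characters left out ...]
, 97.8]
plugged top 0.68 [558.8, -25.5, 3.2]
{'time_s': 0.65, 'joint_pos': array([ 1.15843139e+00,  1.23736954e-01,  1.65026128e+00,  1.51744018e-05,
        1.36754236e+00, -8.26131189e-02]), 'qd': array([ 0.00071064, -0.00149512,  0.00061014, -0.00055246, -0.00049718,
        0.00040962]), 'joint_torque': array([-5.78581221e-04, -4.23373961e+01, -3.65602183e+01, -8.26584574e-05,
        5.16534019e-04, -9.93983349e-07]), 'ee_pos': array([210.50431213, 614.96231839, 242.38596872]), 'ee_rot': array([ 3.14153955e+00, -1.05159007e-05,  2.81183778e+00]), 'force': array([ 0.14624054, -0.05133212,  0.13937641]), 'moment': array([0.03732026, 0.011314  , 0.04392279]), 'opening': 0.9987953305251194}
```

View pics/scene0.png

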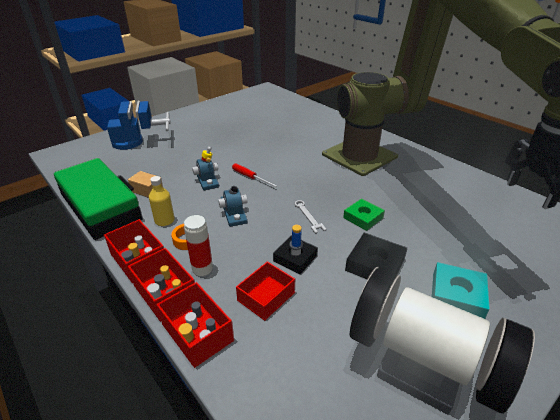

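View pics/top0.png

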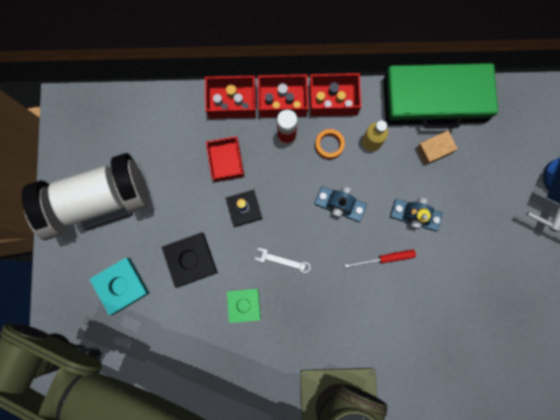

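View pics/wrist0.png

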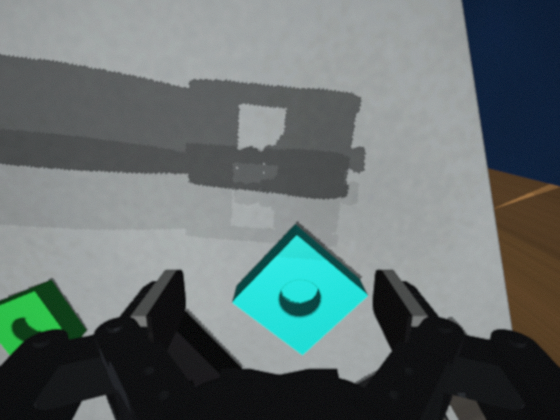

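The scene picture shows the coupler (blue with a brass cap) at about (297,240) in the small black stand. The big black stand at (377,255) is the look-alike. The yellow-collar block is at (207,168), and the plugged block at (233,203). In the top view the block is at (416,214), with its long axis roughly along world y. I'll write a planner helper.

```bash
cat > h.py <<'E'
import numpy as np, cv2
from scipy.spatial.transform import Rotation as Ro
from bench import telemetry, viewer
np.set_printoptions(precision=3,suppress=True)
def state():
    s=telemetry.read_state(); return s,np.array(s["ee_pos"]),Ro.from_euler("xyz",s["ee_rot"])
def plan(gp,gR,n):
    "n equal rows towards the goal; slide in start-of-row tool axes (50mm), turn in tool axes"
    s,p,R=state(); rv=(R.inv()*gR).as_rotvec()
    print("total tool-frame shift mm",R.inv().apply(gp-p),"turn",rv)
    sl=[];tu=[]
    for i in range(n):
        Ri=R*Ro.from_rotvec(rv*i/n); sl.append((Ri.inv().apply((gp-p)/n)/50).round(3).tolist()); tu.append((rv/n).round(4).tolist())
    print("slide",sl); print("turn",tu)
def down(yaw): return Ro.from_euler("xyz",[np.pi,0,yaw])
def tilt(axis,yref):
    "tool z = -axis; tool y close to yref"
    z=-axis/np.linalg.norm(axis); y=yref-z*(yref@z); y/=np.linalg.norm(y)
    return Ro.from_matrix(np.c_[np.cross(y,z),y,z])
def proj(n,X):
    c=viewer.calibration(n); Y=np.atleast_2d(X)@c["R"].T+c["t"]; q=Y@c["camera_matrix"].T; return q[:,:2]/q[:,2:]
E
python3 - <<'E'
from h import *
s,p,R=state()
c=viewer.calibration("wrist"); C=-c["R"].T@c["t"]
print("cam in tool",R.inv().apply(C-p),"\n",c["R"]@R.as_matrix())
yaw=np.arctan2(248.5,550)+np.pi/2
plan(np.array([520,235,230.]),down(yaw),10)
E
```

```text
cam in tool [  74.985   -1.752 -132.086] 
 [[ 0.     1.     0.001]
 [-0.956  0.    -0.294]
 [-0.294 -0.001  0.956]]
total tool-frame shift mm [-415.857 -259.273   12.368] turn [ 0.    -0.     0.817]
slide [[-0.832, -0.519, 0.025], [-0.871, -0.449, 0.025], [-0.905, -0.376, 0.025], [-0.933, -0.301, 0.025], [-0.954, -0.224, 0.025], [-0.969, -0.146, 0.025], [-0.978, -0.066, 0.025], [-0.98, 0.014, 0.025], [-0.976, 0.094, 0.025], [-0.965, 0.173, 0.025]]
turn [[0.0, -0.0, 0.0817], [0.0, -0.0, 0.0817], [0.0, -0.0, 0.0817], [0.0, -0.0, 0.0817], [0.0, -0.0, 0.0817], [0.0, -0.0, 0.0817], [0.0, -0.0, 0.0817], [0.0, -0.0, 0.0817], [0.0, -0.0, 0.0817], [0.0, -0.0, 0.0817]]
```

```bash
python3 -m inch '{"slide":[[-0.83,-0.52,0.02],[-0.87,-0.45,0.02],[-0.9,-0.38,0.02],[-0.93,-0.3,0.02],[-0.95,-0.22,0.02],[-0.97,-0.15,0.02],[-0.98,-0.07,0.02],[-0.98,0.01,0.02],[-0.98,0.1,0.02],[-0.97,0.17,0.02],[0,0,0]],"turn":[[0,0,0.082],[0,0,0.082],[0,0,0.082],[0,0,0.082],[0,0,0.082],[0,0,0.082],[0,0,0.082],[0,0,0.082],[0,0,0.082],[0,0,0.082],[0,0,0]],"jaw":[0,0,0,0,0,0,0,0,0,0,0]}'
python3 - <<'E'
from h import *
s,p,R=state(); print(p,s["ee_rot"],s["joint_pos"],s["time_s"])
im=viewer.get_image("wrist"); cv2.imwrite("pics/w1.png",im[:,:,::-1])
for q in ("coupler","stand"):
    for r in viewer.place_of(q,"wrist")[:3]: print(q,round(r["p"],2),np.array(r["location"]))
E
```

```text
time_s: 2.02
ee_pos: [524.1, 219.8, 234.1]
ee_rot: [3.135, -0.001, 1.967]
force: [-0.8, 0.1, -0.3]
opening: 0.997
[524.115 219.755 234.093] [ 3.135 -0.001  1.967] [ 0.302 -0.054  1.847  0.002  1.343 -0.095] 2.025
coupler 0.67 [554.3 252.4   8.8]
stand 0.98 [551.9 247.5  -2.6]
stand 0.56 [276.7 253.6  -1.1]
```

View pics/w1.png

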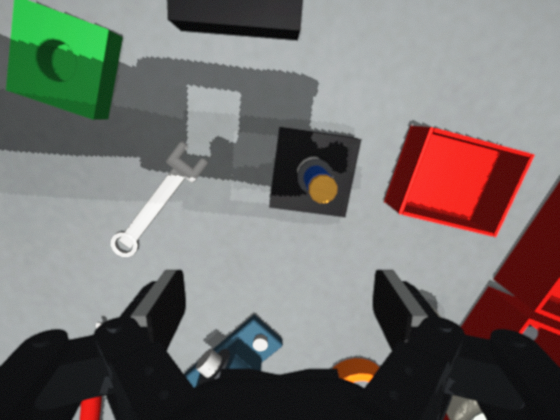

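```bash
cat >> h.py <<'E'
def ray(n,uv,z):
    c=viewer.calibration(n); d=c["R"].T@np.linalg.solve(c["camera_matrix"],[*uv,1.]); C=-c["R"].T@c["t"]
    return C+d*(z-C[2])/d[2]
def blob(im,lo,hi,box=None):
    h=cv2.cvtColor(im,cv2.COLOR_RGB2HSV); m=cv2.inRange(h,np.array(lo),np.array(hi))
    if box: k=np.zeros_like(m); k[box[1]:box[3],box[0]:box[2]]=1; m=m*k
    n,l,st,ce=cv2.connectedComponentsWithStats(m); i=1+np.argmax(st[1:,4]); return l==i,ce[i],st[i]
E
python3 - <<'E'
from h import *
im=viewer.get_image("wrist")
m,c,st=blob(im,(10,100,80),(30,255,255),(280,150,370,220)); print("cap wrist",c,st)
cs=cv2.minEnclosingCircle(np.argwhere(m)[:,::-1].astype(np.float32)); print(cs, ray("wrist",cs[0],108))
im=viewer.get_image("top")
m,c,st=blob(im,(10,100,80),(35,255,255),(225,190,262,225)); print("cap top",c,st,ray("top",c,104))
im=viewer.get_image("scene")
m,c,st=blob(im,(10,100,80),(35,255,255),(280,210,315,250)); print("cap scene",c,st,ray("scene",c,104))
for n in("wrist","top","scene"): print(proj(n,np.array([[550,248,108],[550,248,8]])))
s,p,R=state();print(p,s["qd"])
E
```

```text
cap wrist [323.425 193.354] [309 179  30  30 680]
((323.5, 193.5), 14.916534423828125) [551.105 247.644 108.   ]Traceback (most recent call last):
  File "<stdin>", line 6, in <module>
  File "h.py", line 28, in blob
    n,l,st,ce=cv2.connectedComponentsWithStats(m); i=1+np.argmax(st[1:,4]); return l==i,ce[i],st[i]
                                                       ~~~~~~~~~^^^^^^^^^^
    return _wrapfunc(a, 'argmax', axis=axis, out=out, **kwds)
    return bound(*args, **kwds)
ValueError: attempt to get argmax of an empty sequence
```

Measured cap is 30 px across, which gives 24 mm and matches the spec. Position is (551, 248), and the networks agree. Next I move above it.

```bash
python3 - <<'E'
from h import *
s,p,R=state(); print(p,s["ee_rot"])
plan(np.array([551,247.7,140.]),down(1.967),3)
E
```

```text
[521.957 223.135 234.128] [ 3.135 -0.002  1.973]
total tool-frame shift mm [11.037 35.76  94.374] turn [ 0.006 -0.002  0.006]
slide [[0.074, 0.238, 0.629], [0.075, 0.24, 0.629], [0.075, 0.241, 0.628]]
turn [[0.0021, -0.0007, 0.0021], [0.0021, -0.0007, 0.0021], [0.0021, -0.0007, 0.0021]]
```

```bash
python3 -m inch '{"slide":[[0.075,0.24,0.6],[0.075,0.24,0.6],[0.075,0.24,0.6],[0,0,0],[0,0,0]],"turn":[[0.002,-0.001,0],[0.002,-0.001,0],[0.002,-0.001,0],[0,0,0],[0,0,0]],"jaw":[0,0,0,0,0]}'
python3 - <<'E'
from h import *
s,p,R=state(); print(p,s["ee_rot"])
im=viewer.get_image("wrist"); cv2.imwrite("pics/w2.png",im[:,:,::-1])
m,c,st=blob(im,(10,100,80),(30,255,255),(200,150,370,350)); 
cs=cv2.minEnclosingCircle(np.argwhere(m)[:,::-1].astype(np.float32)); print(cs,st, ray("wrist",cs[0],108))
plan(np.array([551,247.7,69.]),down(1.967),4)
E
```

```text
time_s: 2.9
ee_pos: [549.6, 254.5, 145.3]
ee_rot: [3.137, 0.001, 1.984]
force: [0.8, -0.3, -0.4]
opening: 0.999
[549.555 254.509 145.263] [3.137 0.001 1.984]
((279.0, 259.0), 20.880712509155273) [ 259  239   41   39 1274] [550.862 248.338 108.   ]
total tool-frame shift mm [-6.702 -1.571 76.155] turn [0.005 0.001 0.016]
slide [[-0.034, -0.008, 0.381], [-0.034, -0.007, 0.381], [-0.034, -0.007, 0.381], [-0.034, -0.006, 0.381]]
turn [[0.0012, 0.0002, 0.0041], [0.0012, 0.0002, 0.0041], [0.0012, 0.0002, 0.0041], [0.0012, 0.0002, 0.0041]]
```

View pics/w2.png

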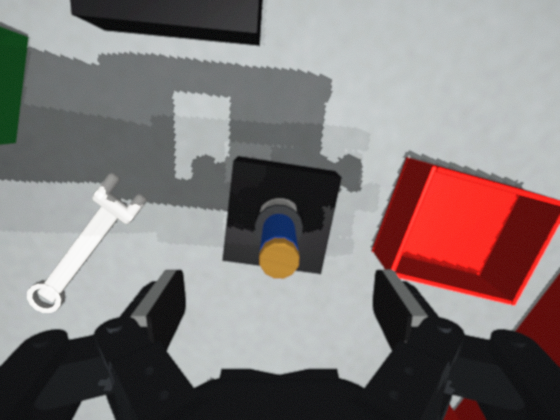

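The cap is at (279,259), centred between the jaws, so its position is (550.9, 248.2). I'll descend, correct and then grip.

```bash
python3 -m inch '{"slide":[[-0.13,-0.03,0.1],[0,0,0.4],[0,0,0.4],[0,0,0.4],[0,0,0.1],[0,0,0]],"turn":[[0.004,0,0],[0,0,0],[0,0,0],[0,0,0],[0,0,0],[0,0,0]],"jaw":[0,0,0,0,0,0]}'
python3 - <<'E'
from h import *
s,p,R=state(); print(p,s["ee_rot"],s["force"])
plan(np.array([551,248,69.]),down(1.967),1)
E
```

```text
time_s: 3.7
ee_pos: [550.7, 246.8, 71.5]
ee_rot: [3.14, 0.001, 1.983]
force: [-0.4, 0.3, -0.8]
opening: 1.002
[550.726 246.835  71.486] [3.14  0.001 1.983] [-0.398  0.314 -0.766]
total tool-frame shift mm [0.96  0.713 2.486] turn [0.002 0.001 0.016]
slide [[0.019, 0.014, 0.05]]
turn [[0.0016, 0.0012, 0.0159]]
```

```bash
python3 -m inch '{"slide":[[0.02,0.014,0.04],[0,0,0],[0,0,0],[0,0,0],[0,0,0],[0,0,0],[0,0,0],[0,0,0]],"turn":[[0,0,0],[0,0,0],[0,0,0],[0,0,0],[0,0,0],[0,0,0],[0,0,0],[0,0,0]],"jaw":[0,255,255,255,255,255,255,255]}'
python3 - <<'E'
from h import *
s,p,R=state(); print(p,s["ee_rot"],s["force"],s["moment"])
im=viewer.get_image("wrist"); cv2.imwrite("pics/w3.png",im[:,:,::-1])
E
```

```text
time_s: 4.7
ee_pos: [552.5, 248.8, 71.9]
ee_rot: [3.136, 0.001, 1.983]
force: [-0.1, 0.0, 1.0]
opening: 0.269
[552.547 248.8    71.857] [3.136 0.001 1.983] [-0.141  0.039  1.032] [-0.023  0.05   0.029]
```

View pics/w3.png

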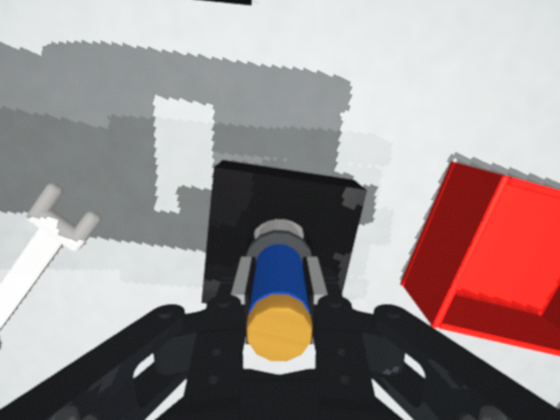

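The coupler is gripped, with an opening of 0.269, about 23 mm. Lifting straight up.

```bash
python3 -m inch '{"slide":[[0,0,-0.3],[0,0,-0.8],[0,0,-1],[0,0,-0.9],[0,0,-0.3],[0,0,0],[0,0,0]],"turn":[[0,0,0],[0,0,0],[0,0,0],[0,0,0],[0,0,0],[0,0,0],[0,0,0]],"jaw":[255,255,255,255,255,255,255]}'
python3 - <<'E'
from h import *
s,p,R=state(); print(p,s["ee_rot"],s["force"],s["opening"])
im=viewer.get_image("wrist"); cv2.imwrite("pics/w4.png",im[:,:,::-1])
im=viewer.get_image("top"); im2=viewer.get_image("scene")
a=cv2.resize(im[170:260,300:460],None,fx=5,fy=5,interpolation=cv2.INTER_CUBIC); cv2.imwrite("pics/t4.png",a[:,:,::-1])
a=cv2.resize(im2[135:235,170:270],None,fx=6,fy=6,interpolation=cv2.INTER_CUBIC); cv2.imwrite("pics/s4.png",a[:,:,::-1])
for q in ("collar_top","block"):
    for n in ("top","scene"):
        for r in viewer.place_of(q,n)[:3]: print(q,n,round(r["p"],2),np.array(r["location"]))
E
```

```text
time_s: 5.62
ee_pos: [549.0, 247.7, 239.2]
ee_rot: [-3.14, 0.001, 1.983]
force: [0.2, 0.4, -2.8]
opening: 0.265
[549.006 247.675 239.215] [-3.14   0.001  1.983] [ 0.169  0.411 -2.765] 0.26469014072394886
collar_top scene 0.62 [ 508.1 -237.5  100.9]
block top 0.84 [ 523.3 -242.1   -0.1]
block scene 0.56 [ 523.8 -241.9    0.8]
```

View pics/w4.png

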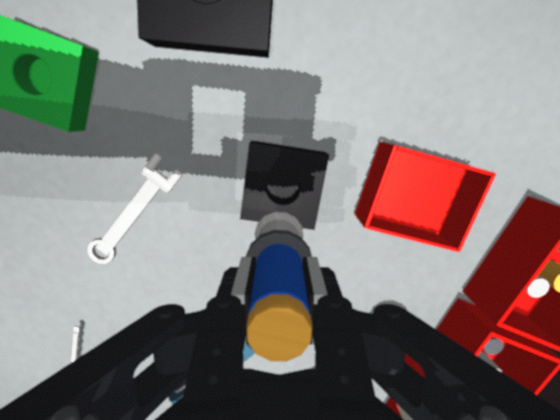

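View pics/t4.png

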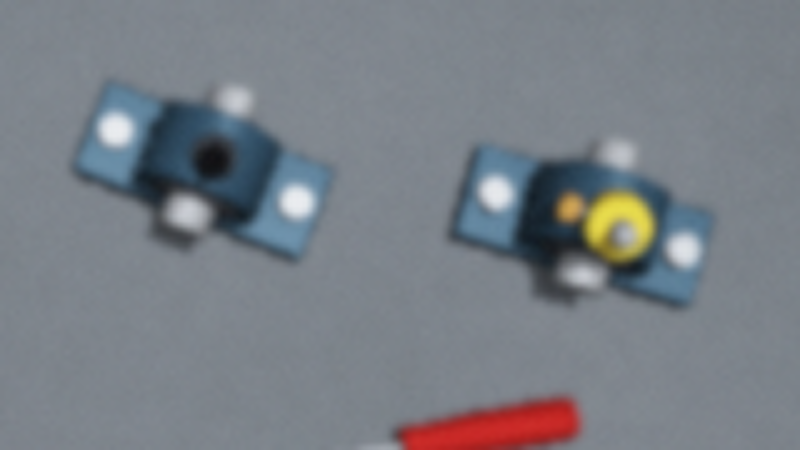

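View pics/s4.png

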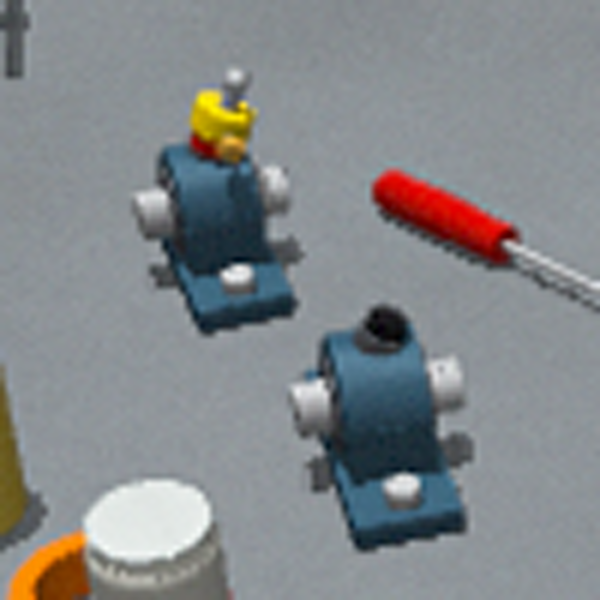

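Wrist picture: the coupler hangs straight in the jaws (cap (279,328), nose (279,222)) and the stand is empty. Top crop: the nipple's ball is offset from the collar towards the robot, which confirms the lean. A small orange knob sits beside the collar on the +y side. Now fitting the block pose.

```bash
cat >> h.py <<'E'
def blk(x,y,yaw):
    ex=np.array([np.cos(yaw),np.sin(yaw),0]); ax=-np.sin(np.radians(25))*ex+np.array([0,0,np.cos(np.radians(25))])
    return np.array([x,y,66.]),ax,ex
E
python3 - <<'E'
from h import *
from scipy.optimize import least_squares
f=lambda u,v:np.array([300+u/5-.4,170+v/5-.4]); g=lambda u,v:np.array([170+u/6-.4,135+v/6-.4])
b1=ray("top",f(495,192),20);b2=ray("top",f(683,250),20); d=b1-b2; print("bolts",b1,b2,np.linalg.norm(d),"mid",(b1+b2)/2)
yaw=np.arctan2(d[1],d[0])-np.pi/2; print("yaw",yaw)
ball={"top":f(622,233),"scene":g(236,77)}; col={"top":f(619,227)}
def res(v):
    o,a,ex=blk(*v); B=o+52*a; r=[(v[2]-yaw)*100]
    for n in ball: r+=list(proj(n,B)[0]-ball[n])
    return r
s=least_squares(res,[523,-242,yaw]); print(s.x,s.fun); o,a,ex=blk(*s.x); print("collar_top",o+36*a,"ball",o+52*a,"axis",a, np.degrees(np.arctan2(-a[1],-a[0])))
E
```

```text
bolts [ 541.8   -191.084   20.   ] [ 505.84  -295.639   20.   ] 110.5666272251588 mid [ 523.82  -243.362   20.   ]
yaw -0.3312590284361585
[ 523.803 -241.924   -0.331] [-0.     0.188  0.233 -0.081  0.744]
collar_top [ 509.415 -236.975   98.627] ball [ 503.021 -234.776  113.128] axis [-0.4    0.137  0.906] -18.979744264664056
```

```bash
cat >> h.py <<'E'
B0=(523.8,-241.9,-0.331)
def goal(b,d,latx=0.,laty=0.,L=64.):
    "mouth d mm up the nipple axis from the block's 66 mm point"
    o,a,ex=blk(*b); R=tilt(a,ex); return o+(d+L)*a+R.apply([latx,laty,0]),R
E
python3 - <<'E'
from h import *
p,R=goal(B0,120,-70); print(p,R.as_matrix())
plan(p,R,12)
E
```

```text
[ 427.51  -282.829  232.761] [[ 0.325  0.857  0.4  ]
 [ 0.946 -0.295 -0.137]
 [-0.     0.423 -0.906]]
total tool-frame shift mm [-437.315 -324.454    7.99 ] turn [-0.415 -0.161  0.731]
slide [[-0.729, -0.541, 0.013], [-0.76, -0.496, 0.005], [-0.789, -0.449, -0.001], [-0.815, -0.4, -0.004], [-0.838, -0.349, -0.006], [-0.858, -0.297, -0.006], [-0.874, -0.244, -0.004], [-0.887, -0.19, 0.0], [-0.897, -0.136, 0.007], [-0.904, -0.082, 0.015], [-0.907, -0.027, 0.025], [-0.906, 0.027, 0.038]]
turn [[-0.0346, -0.0134, 0.0609], [-0.0346, -0.0134, 0.0609], [-0.0346, -0.0134, 0.0609], [-0.0346, -0.0134, 0.0609], [-0.0346, -0.0134, 0.0609], [-0.0346, -0.0134, 0.0609], [-0.0346, -0.0134, 0.0609], [-0.0346, -0.0134, 0.0609], [-0.0346, -0.0134, 0.0609], [-0.0346, -0.0134, 0.0609], [-0.0346, -0.0134, 0.0609], [-0.0346, -0.0134, 0.0609]]
```

```bash
python3 -m inch '{"slide":[[-0.73,-0.54,0.01],[-0.76,-0.5,0],[-0.79,-0.45,0],[-0.82,-0.4,0],[-0.84,-0.35,0],[-0.86,-0.3,0],[-0.87,-0.24,0],[-0.89,-0.19,0],[-0.9,-0.14,0],[-0.9,-0.08,0.01],[-0.9,-0.03,0.02],[-0.9,0.03,0.04]],"turn":[[-0.035,-0.013,0.061],[-0.035,-0.013,0.061],[-0.035,-0.013,0.061],[-0.035,-0.013,0.061],[-0.035,-0.013,0.061],[-0.035,-0.013,0.061],[-0.035,-0.013,0.061],[-0.035,-0.013,0.061],[-0.035,-0.013,0.061],[-0.035,-0.013,0.061],[-0.035,-0.013,0.061],[-0.035,-0.013,0.061]],"jaw":[255,255,255,255,255,255,255,255,255,255,255,255]}'
python3 -m inch '{"slide":[[0,0,0],[0,0,0]],"turn":[[0,0,0],[0,0,0]],"jaw":[255,255]}'
python3 - <<'E'
from h import *
s,p,R=state(); print(p,s["ee_rot"],s["joint_pos"],s["opening"])
im=viewer.get_image("wrist"); cv2.imwrite("pics/w5.png",im[:,:,::-1])
for q in ("collar_top","block"):
        for r in viewer.place_of(q,"wrist")[:3]: print(q,round(r["p"],2),np.array(r["location"]))
o,a,ex=blk(*B0); print(proj("wrist",np.array([o+36*a,o+52*a,o+59*a])))
E
```

```text
time_s: 7.48
ee_pos: [418.0, -294.3, 229.6]
ee_rot: [2.69, -0.009, 1.223]
force: [1.3, 0.5, -2.8]
opening: 0.263
time_s: 7.72
ee_pos: [416.2, -296.1, 228.8]
ee_rot: [2.692, -0.009, 1.218]
force: [-0.4, -0.1, -2.8]
opening: 0.263
[ 416.163 -296.09   228.787] [ 2.692 -0.009  1.218] [-0.833 -0.443  2.216  0.253  0.983 -0.578] 0.26306218447887086
collar_top 0.74 [ 507.4 -237.8   97.4]
block 0.77 [ 523.3 -242.3    3.2]
[[282.318  98.53 ]
 [282.847  97.542]
 [283.099  97.071]]
```

View pics/w5.png

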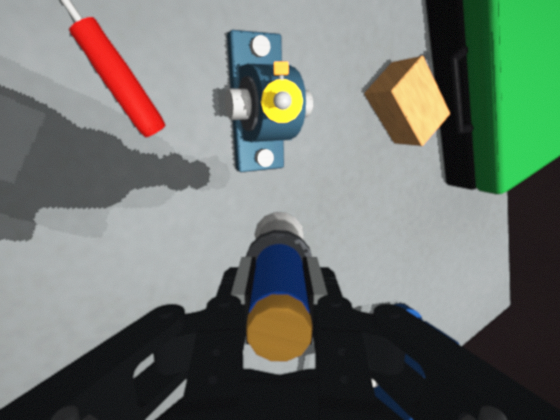

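Clear view: the collar is at about (282,101) with the ball in its middle, and the orange knob above it at (281,68). Model predictions are (282,98.5) and (283,97.5). Now refining.

```bash
python3 - <<'E'
from h import *
im=viewer.get_image("wrist"); 
m,c,st=blob(im,(26,120,80),(36,255,255),(255,70,315,130)); pts=np.argwhere(m)[:,::-1].astype(np.float32)
print("yellow",c,st,cv2.minEnclosingCircle(pts)); 
h=cv2.convexHull(pts); print(cv2.fitEllipse(h))
fill=cv2.fillConvexPoly(np.zeros(m.shape,np.uint8),h.astype(int),1); ball=(fill>0)&~m
n,l,s2,ce=cv2.connectedComponentsWithStats(ball.astype(np.uint8)); i=1+np.argmax(s2[1:,4]); print("ball",ce[i],s2[i])
a=cv2.resize(im[50:150,220:330],None,fx=5,fy=5,interpolation=cv2.INTER_NEAREST); cv2.imwrite("pics/w5z.png",a[:,:,::-1])
cc=viewer.calibration("wrist"); o,ax,ex=blk(*B0); print("depths",[(cc["R"]@(o+k*ax)+cc["t"])[2] for k in(36,52)])
E
```

```text
yellow [283.111 102.226] [261  81  41  43 980] ((280.5566101074219, 101.85848999023438), 21.831130981445312)
((280.870361328125, 101.84376525878906), (41.160736083984375, 44.01168441772461), 1.2897533178329468)
ball [276.489 100.922] [261  93  30  18 425]
depths [np.float64(263.4727958669498), np.float64(248.17985436486418)]
```

View pics/w5z.png

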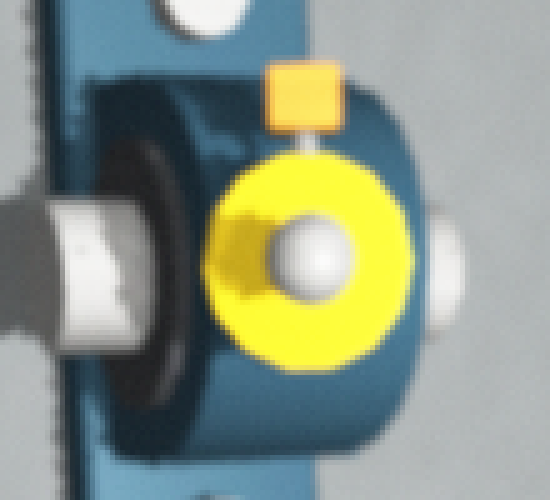

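```bash
python3 - <<'E'
from h import *
s,p,R=state()
im=viewer.get_image("wrist")
m,c,st=blob(im,(10,100,60),(24,255,255),(230,280,330,370)); pts=np.argwhere(m)[:,::-1].astype(np.float32)
print("cap",c,st,cv2.fitEllipse(cv2.convexHull(pts)))
m2,c2,st2=blob(im,(105,120,30),(130,255,255),(230,230,330,330)); print("blue",c2,st2)
for k in (250,260,270,280,290): 
    r=np.where(m2[k])[0]; print(k,r.min(),r.max(),end="; ")
a=cv2.resize(im[195:370,220:340],None,fx=5,fy=5,interpolation=cv2.INTER_NEAREST)[:,:]; cv2.imwrite("pics/w5c.png",cv2.resize(a,(411,600))[:,:,::-1])
t=np.linspace(0,2*np.pi,33)[:-1]
for z,r in((-36,12),(-26,12),(20,12),(20,18),(26,18),(26,13),(57,13),(57,16.5),(64,16.5)):
    q=proj("wrist",p+R.apply(np.c_[r*np.cos(t),r*np.sin(t),z+0*t])); print(z,r,q.mean(0),q.min(0),q.max(0))
E
```

```text
cap [278.967 327.969] [ 246  295   67   66 3525] ((278.87579345703125, 328.0585632324219), (67.05621337890625, 67.6180191040039), 91.60411834716797)
blue [278.745 274.401] [ 248  244   62   68 2592]
250 262 295; 260 256 301; 270 254 303; 280 253 305; 290 251 306; -36 12 [278.348 330.165] [244.352 300.839] [312.34  358.594]
-26 12 [278.349 313.428] [246.996 285.93 ] [309.698 340.149]
20 12 [278.352 261.108] [255.259 239.817] [301.442 281.954]
20 18 [278.35 260.83] [243.711 228.71 ] [312.985 291.949]
26 18 [278.351 255.985] [244.862 224.799] [311.834 286.232]
26 13 [278.352 256.21 ] [254.166 233.791] [302.535 278.139]
57 13 [278.353 235.49 ] [257.71  215.993] [298.993 254.624]
57 16.5 [278.352 235.379] [252.152 210.564] [304.549 259.606]
64 16.5 [278.352 231.519] [252.991 207.418] [303.711 255.068]
```

View pics/w5c.png

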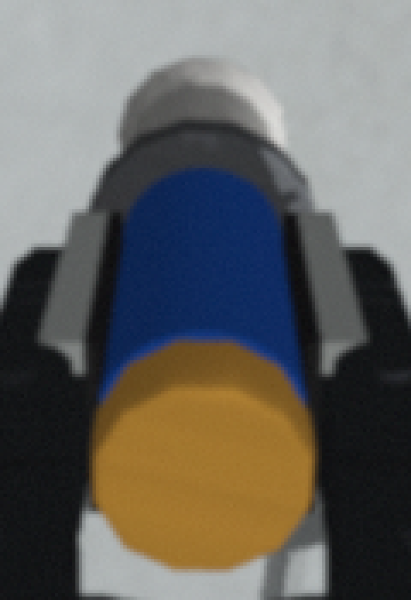

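The whole coupler and the nipple both show about 2.5 to 4 px lower than predicted. That is one shared wrist-calibration offset, so relative to the coupler the top/scene estimate holds to within about 1 mm, well inside the flare. Now lining up on the axis above the ball.

```bash
python3 - <<'E'
from h import *
p,R=goal(B0,85,-0.5,-0.5); plan(p,R,4)
E
```

```text
total tool-frame shift mm [84.982  4.116 34.28 ] turn [ 0.014  0.    -0.021]
slide [[0.425, 0.021, 0.171], [0.425, 0.023, 0.171], [0.425, 0.026, 0.171], [0.424, 0.029, 0.171]]
turn [[0.0035, 0.0001, -0.0053], [0.0035, 0.0001, -0.0053], [0.0035, 0.0001, -0.0053], [0.0035, 0.0001, -0.0053]]
```

```bash
python3 -m inch '{"slide":[[0.42,0.02,0.17],[0.42,0.02,0.17],[0.42,0.02,0.17],[0.42,0.02,0.17],[0,0,0],[0,0,0]],"turn":[[0.004,0,-0.005],[0.004,0,-0.005],[0.004,0,-0.005],[0.004,0,-0.005],[0,0,0],[0,0,0]],"jaw":[255,255,255,255,255,255]}'
python3 - <<'E'
from h import *
s,p,R=state()
p1,R1=goal(B0,80,-0.5,-0.5); plan(p1,R1,1)
for n,b in(("top",(380,170,460,230)),("scene",(170,90,270,190)),):
    im=viewer.get_image(n); a=cv2.resize(im[b[1]:b[3],b[0]:b[2]],None,fx=6,fy=6,interpolation=cv2.INTER_CUBIC); cv2.imwrite(f"pics/{n}6.png",a[:,:,::-1])
E
```

```text
time_s: 8.72
ee_pos: [465.4, -216.7, 201.3]
ee_rot: [2.705, 0.001, 1.247]
force: [-0.3, -0.0, -2.4]
opening: 0.268
total tool-frame shift mm [-5.37  -0.268  5.391] turn [-0.    -0.002  0.007]
slide [[-0.107, -0.005, 0.108]]
turn [[-0.0002, -0.002, 0.0068]]
```

View pics/scene6.png

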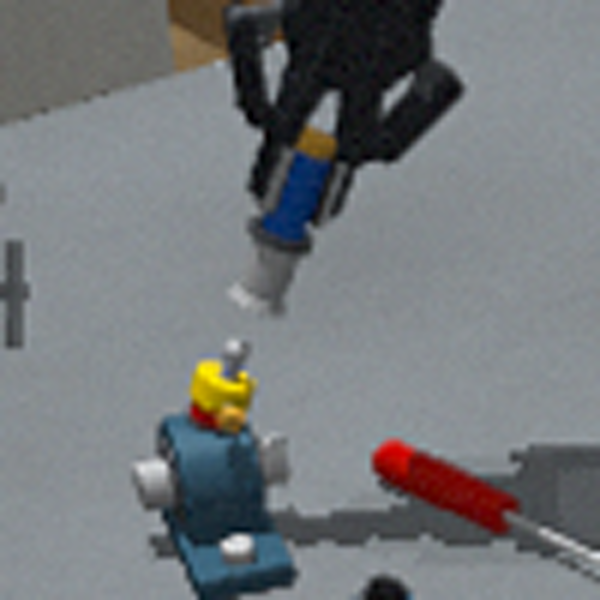

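The scene shows the coupler tilted in line with the nipple axis, but about 5 mm off in tool x (overshoot). Correcting that.

```bash
python3 -m inch '{"slide":[[-0.1,-0.005,0.1],[0,0,0],[0,0,0]],"turn":[[0,-0.002,0.006],[0,0,0],[0,0,0]],"jaw":[255,255,255]}'
python3 - <<'E'
from h import *
s,p,R=state()
p1,R1=goal(B0,75,-0.5,-0.5); plan(p1,R1,1)
for n,b in(("top",(370,170,470,245)),("scene",(170,90,270,190)),):
    im=viewer.get_image(n).copy(); a=cv2.resize(im[b[1]:b[3],b[0]:b[2]],None,fx=6,fy=6,interpolation=cv2.INTER_CUBIC)
    f=lambda X:tuple(((proj(n,X)[0]-b[:2]+.5)*6).astype(int))
    o,ax,ex=blk(*B0)
    for k,c in((36,(255,0,0)),(52,(255,0,0))): cv2.circle(a,f(o+k*ax),3,c,1)
    t=np.linspace(0,2*np.pi,25)
    for k,r in((64,16.5),(20,18),(-26,12),(-36,12)):
        q=proj(n,p+R.apply(np.c_[r*np.cos(t),r*np.sin(t),k+0*t])); q=((q-b[:2]+.5)*6).astype(np.int32); cv2.polylines(a,[q],True,(0,255,0),1)
    cv2.imwrite(f"pics/{n}7.png",a[:,:,::-1])
im=viewer.get_image("wrist"); cv2.imwrite("pics/w7.png",im[:,:,::-1])
E
```

```text
time_s: 9.2
ee_pos: [465.0, -224.3, 196.9]
ee_rot: [2.705, 0.001, 1.236]
force: [0.6, 1.0, -2.0]
opening: 0.267
total tool-frame shift mm [ 2.015 -0.205  5.526] turn [ 0.001  0.002 -0.003]
slide [[0.04, -0.004, 0.111]]
turn [[0.0005, 0.0019, -0.0028]]
```

View pics/scene7.png

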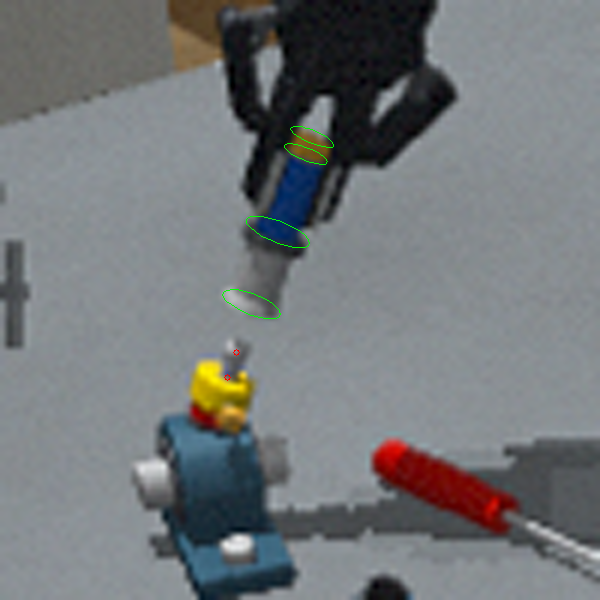

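View pics/top7.png

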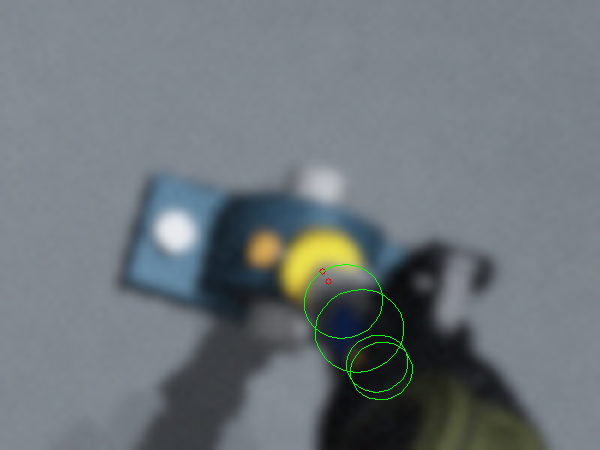

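View pics/w7.png

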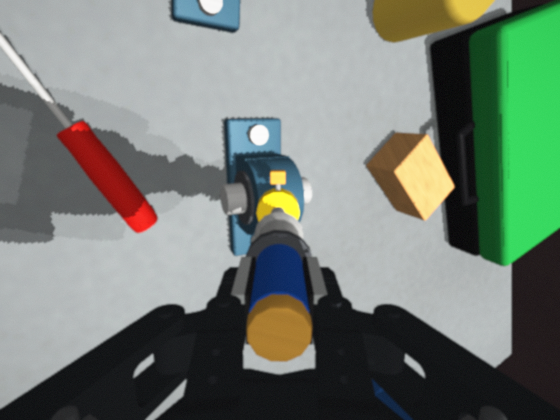

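The overlays match the pictures to about 1 px in the scene view and 1–2 px in the top view. The mouth is in line with the ball, and wrist columns agree (collar 278, coupler 279). Moving down in small steps.

```bash
python3 -m inch '{"slide":[[0.04,0,0.1],[0,0,0.1],[0,0,0.1],[0,0,0],[0,0,0]],"turn":[[0,0.002,-0.003],[0,0,0],[0,0,0],[0,0,0],[0,0,0]],"jaw":[255,255,255,255,255]}'
python3 - <<'E'
from h import *
s,p,R=state(); print(s["force"],R.inv().apply(s["force"]))
p1,R1=goal(B0,40,-0.5,-0.5); plan(p1,R1,1)
E
```

```text
time_s: 9.98
ee_pos: [472.2, -223.9, 181.9]
ee_rot: [2.705, -0.0, 1.241]
force: [-0.3, 0.0, -1.9]
opening: 0.267
[-0.257  0.007 -1.877] [-0.077 -1.016  1.598]
total tool-frame shift mm [-0.772  0.094 24.12 ] turn [-0.    -0.001  0.001]
slide [[-0.015, 0.002, 0.482]]
turn [[-0.0002, -0.0009, 0.0012]]
```

```bash
python3 -m inch '{"slide":[[-0.01,0,0.08],[0,0,0.08],[0,0,0.06],[0,0,0],[0,0,0]],"turn":[[0,0,0],[0,0,0],[0,0,0],[0,0,0],[0,0,0]],"jaw":[255,255,255,255,255]}'
python3 - <<'E'
from h import *
s,p,R=state(); print(s["force"],R.inv().apply(s["force"]),s["moment"])
p1,R1=goal(B0,40,-0.5,-0.5); plan(p1,R1,1)
for n,b in(("scene",(170,90,270,190)),):
    im=viewer.get_image(n).copy(); a=cv2.resize(im[b[1]:b[3],b[0]:b[2]],None,fx=6,fy=6,interpolation=cv2.INTER_CUBIC)
    cv2.imwrite(f"pics/{n}8.png",a[:,:,::-1])
E
```

```text
time_s: 10.6
ee_pos: [476.7, -226.1, 171.3]
ee_rot: [2.705, -0.0, 1.241]
force: [0.8, -0.1, -2.9]
opening: 0.267
[ 0.774 -0.061 -2.932] [ 0.192 -0.557  2.975] [ 0.094  0.338 -0.007]
total tool-frame shift mm [-0.153 -0.028 12.45 ] turn [ 0.    -0.001  0.001]
slide [[-0.003, -0.001, 0.249]]
turn [[0.0, -0.0008, 0.0012]]
```

View pics/scene8.png

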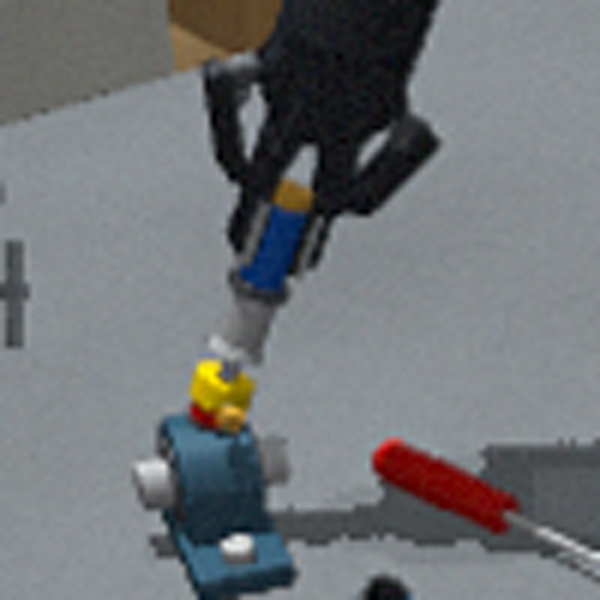

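The ball has gone into the mouth with no contact force. Continuing to just above the collar.

```bash
python3 -m inch '{"slide":[[0,0,0.08],[0,0,0.08],[0,0,0.05],[0,0,0],[0,0,0]],"turn":[[0,0,0],[0,0,0],[0,0,0],[0,0,0],[0,0,0]],"jaw":[255,255,255,255,255]}'
python3 - <<'E'
from h import *
s,p,R=state(); print(s["force"],R.inv().apply(s["force"]),s["moment"])
p1,R1=goal(B0,25.5,-0.5,-0.5); plan(p1,R1,1)
E
```

```text
time_s: 11.28
ee_pos: [481.2, -227.6, 161.2]
ee_rot: [2.705, -0.0, 1.241]
force: [0.5, 0.2, -2.3]
opening: 0.268
[ 0.51   0.155 -2.27 ] [ 0.311 -0.567  2.241] [ 0.138  0.328 -0.   ]
total tool-frame shift mm [-0.165 -0.043 15.724] turn [ 0.    -0.001  0.001]
slide [[-0.003, -0.001, 0.314]]
turn [[0.0001, -0.0008, 0.0012]]
```

```bash
cat > chk.py <<'E'
from h import *
s,p,R=state(); print("tool force",R.inv().apply(s["force"]),"mom",s["moment"],"open",s["opening"],"t",s["time_s"])
p1,R1=goal(B0,25.5,-0.5,-0.5); plan(p1,R1,1)
E
python3 -m inch '{"slide":[[0,0,0.05],[0,0,0.05],[0,0,0.03],[0,0,0]],"turn":[[0,0,0],[0,0,0],[0,0,0],[0,0,0]],"jaw":[255,255,255,255]}'; python3 chk.py
python3 -m inch '{"slide":[[0,0,0.05],[0,0,0.05],[0,0,0]],"turn":[[0,0,0],[0,0,0],[0,0,0]],"jaw":[255,255,255]}'; python3 chk.py
```

```text
time_s: 11.78
ee_pos: [483.8, -228.6, 157.1]
ee_rot: [2.707, 0.0, 1.242]
force: [-4.9, 1.9, 2.0]
opening: 0.263
tool force [ 0.257 -3.936 -4.067] mom [0.51  0.993 0.041] open 0.26347717703949464 t 11.775
total tool-frame shift mm [-0.043 -0.788 10.856] turn [-0.001 -0.001  0.002]
slide [[-0.001, -0.016, 0.217]]
turn [[-0.0014, -0.0008, 0.0024]]
time_s: 12.15
ee_pos: [484.9, -229.1, 155.4]
ee_rot: [2.711, 0.001, 1.244]
force: [-10.5, 3.7, 7.9]
opening: 0.257
tool force [  0.176  -6.803 -11.865] mom [0.598 1.271 0.002] open 0.25728768747288766 t 12.15
total tool-frame shift mm [ 0.08  -1.11   8.862] turn [-0.006 -0.001  0.004]
slide [[0.002, -0.022, 0.177]]
turn [[-0.0058, -0.0012, 0.0044]]
```

A lateral force of about 6 N along tool −y shows the bore bearing on one side of the ball. I'll ease over that way, then check.

```bash
python3 -m inch '{"slide":[[0,-0.03,0],[0,-0.01,0]],"turn":[[-0.006,0,0.003],[0,0,0]],"jaw":[255,255]}'; python3 chk.py
python3 - <<'E'
from h import *
for n,b in(("scene",(170,90,270,190)),):
    im=viewer.get_image(n).copy(); a=cv2.resize(im[b[1]:b[3],b[0]:b[2]],None,fx=6,fy=6,interpolation=cv2.INTER_CUBIC)
    cv2.imwrite(f"pics/{n}9.png",a[:,:,::-1])
im=viewer.get_image("wrist"); cv2.imwrite("pics/w9.png",im[:,:,::-1])
E
```

```text
time_s: 12.4
ee_pos: [483.7, -228.8, 157.2]
ee_rot: [2.703, -0.0, 1.242]
force: [-0.8, -0.1, -2.4]
opening: 0.268
tool force [-0.319 -1.669  1.861] mom [ 0.138  0.361 -0.003] open 0.26792103033104164 t 12.4
total tool-frame shift mm [ 0.158 -0.813 10.988] turn [ 0.002 -0.001  0.002]
slide [[0.003, -0.016, 0.22]]
turn [[0.0018, -0.0013, 0.0019]]
```

View pics/scene9.png

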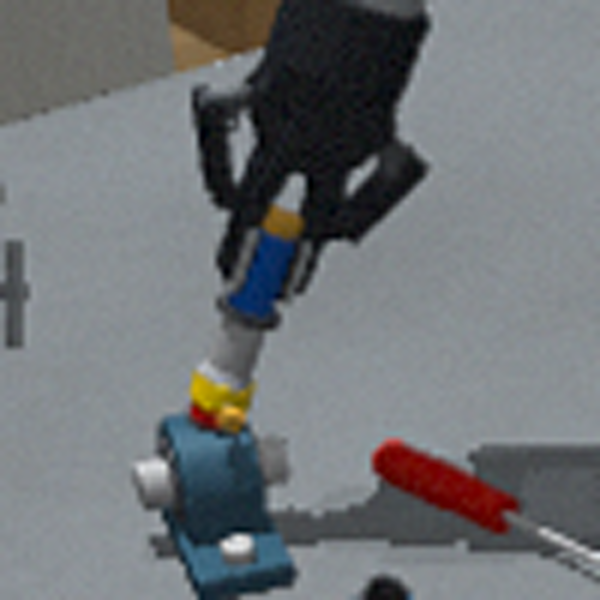

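View pics/w9.png

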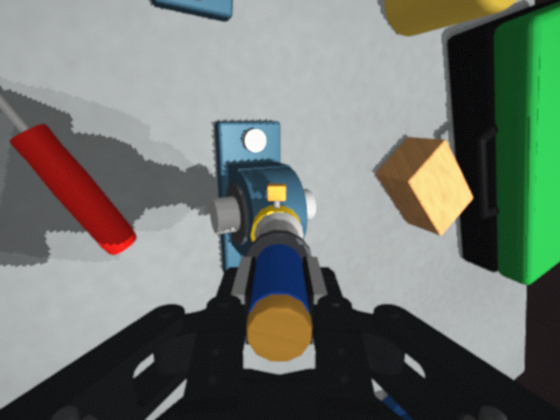

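The collar is relaxed again: the arm is compliant, each row re-bases on the measured pose, and pushing makes it creep towards tool +y. The final push must therefore be a sustained command with a small −y bias.

```bash
python3 -m inch '{"slide":[[0,-0.02,0.03],[0,-0.02,0.06],[0,-0.02,0.08]],"turn":[[0,0,0],[-0.003,0,0],[-0.004,0,0]],"jaw":[255,255,255]}'; python3 chk.py
python3 -m inch '{"slide":[[0,-0.02,0.08],[0,-0.02,0.09]],"turn":[[-0.004,0,0],[-0.004,0,0]],"jaw":[255,255]}'; python3 chk.py
```

```text
time_s: 12.88
ee_pos: [485.5, -229.7, 151.8]
ee_rot: [2.695, 0.0, 1.243]
force: [-5.4, 3.9, 5.7]
opening: 0.268
tool force [ 1.972 -3.269 -7.86 ] mom [0.493 0.874 0.065] open 0.2682504974665042 t 12.875
total tool-frame shift mm [ 0.396 -0.421  5.25 ] turn [ 0.011 -0.001  0.003]
slide [[0.008, -0.008, 0.105]]
turn [[0.0105, -0.0011, 0.0031]]
time_s: 13.12
ee_pos: [488.0, -230.6, 147.1]
ee_rot: [2.687, 0.0, 1.245]
force: [-38.5, 16.0, 45.6]
opening: 0.264
tool force [  2.83  -17.373 -59.244] mom [1.756 3.84  0.191] open 0.2635147699016022 t 13.125
total tool-frame shift mm [ 0.411 -0.758 -0.119] turn [ 0.019 -0.002  0.005]
slide [[0.008, -0.015, -0.002]]
turn [[0.0186, -0.0018, 0.0046]]
```

The collar snapped to its stop. The depth matches exactly, but the push rose to about 60 N. Easing to a moderate hold and squaring the tilt.

```bash
python3 -m inch '{"slide":[[0,-0.02,0.04]],"turn":[[0.012,0,0]],"jaw":[255]}'; python3 chk.py
python3 -m inch '{"slide":[[0,-0.02,0.04]],"turn":[[0.008,0,0]],"jaw":[255]}'; python3 chk.py
python3 - <<'E'
from h import *
for n,b in(("scene",(170,90,270,190)),):
    im=viewer.get_image(n).copy(); a=cv2.resize(im[b[1]:b[3],b[0]:b[2]],None,fx=6,fy=6,interpolation=cv2.INTER_CUBIC)
    cv2.imwrite(f"pics/{n}10.png",a[:,:,::-1])
im=viewer.get_image("wrist"); cv2.imwrite("pics/w10.png",im[:,:,::-1])
E
python3 chk.py
```

```text
time_s: 13.25
ee_pos: [488.1, -230.6, 147.5]
ee_rot: [2.699, 0.0, 1.246]
force: [-14.0, 7.4, 15.7]
opening: 0.264
tool force [  2.546  -7.387 -20.817] mom [0.999 1.686 0.103] open 0.26435568997953357 t 13.25
total tool-frame shift mm [ 0.405 -1.011  0.2  ] turn [ 0.006 -0.002  0.006]
slide [[0.008, -0.02, 0.004]]
turn [[0.0059, -0.0022, 0.0055]]
time_s: 13.38
ee_pos: [488.4, -230.7, 147.6]
ee_rot: [2.707, 0.0, 1.246]
force: [-13.3, 7.0, 15.0]
opening: 0.268
tool force [  2.42   -7.17  -19.816] mom [0.811 1.358 0.065] open 0.2681154108114015 t 13.375
total tool-frame shift mm [ 0.403 -1.299  0.18 ] turn [-0.002 -0.002  0.006]
slide [[0.008, -0.026, 0.004]]
turn [[-0.0021, -0.0025, 0.0062]]
tool force [  1.973  -8.268 -22.527] mom [0.926 1.529 0.125] open 0.26637676314200837 t 13.475
total tool-frame shift mm [ 0.401 -1.326  0.181] turn [-0.002 -0.002  0.006]
slide [[0.008, -0.027, 0.004]]
turn [[-0.0021, -0.0025, 0.0063]]
```

View pics/scene10.png

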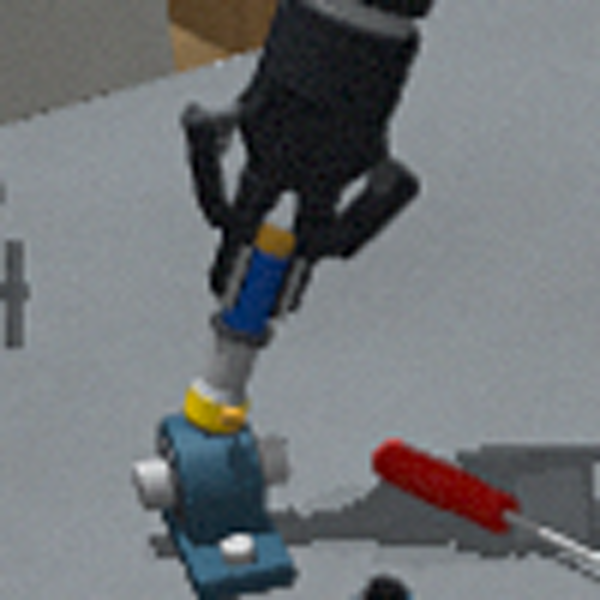

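View pics/w10.png

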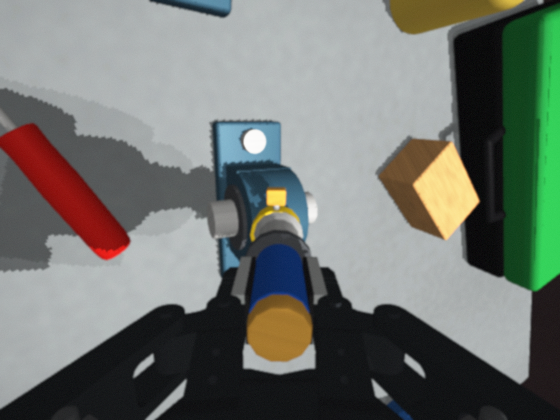

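The red band is hidden and the collar is flat on its stop. One more holding row to relieve the side load, then a check for slip.

```bash
python3 -m inch '{"slide":[[-0.005,-0.04,0.04],[-0.005,-0.04,0.04]],"turn":[[-0.002,-0.002,0],[0,0,0]],"jaw":[255,255]}'; python3 chk.py
python3 - <<'E'
from h import *
im=viewer.get_image("wrist"); cv2.imwrite("pics/w11.png",im[:,:,::-1])
m,c,st=blob(im,(10,100,60),(24,255,255),(230,280,330,370)); print("cap",cv2.fitEllipse(cv2.convexHull(np.argwhere(m)[:,::-1].astype(np.float32))))
im=viewer.get_image("scene"); cv2.imwrite("pics/s11.png",im[:,:,::-1])
for r in viewer.place_of("collar_top","scene")[:1]: print(r)
E
python3 chk.py
```

```text
time_s: 13.72
ee_pos: [488.0, -230.7, 147.5]
ee_rot: [2.702, 0.001, 1.246]
force: [-11.1, 7.2, 15.3]
opening: 0.266
tool force [  3.282  -5.081 -19.253] mom [0.998 1.003 0.217] open 0.26575081447952337 t 13.725
total tool-frame shift mm [ 0.546 -0.927  0.212] turn [ 0.003 -0.002  0.006]
slide [[0.011, -0.019, 0.004]]
turn [[0.0033, -0.0018, 0.0064]]
cap ((279.0540466308594, 328.16552734375), (66.7357406616211, 67.88260650634766), 92.1617202758789)
{'location': [516.4, -236.1, 87.8], 'p': 0.45}
tool force [  2.936  -4.928 -19.571] mom [0.982 1.026 0.217] open 0.26603123736545975 t 13.875
total tool-frame shift mm [ 0.524 -0.928  0.2  ] turn [ 0.003 -0.002  0.006]
slide [[0.01, -0.019, 0.004]]
turn [[0.0032, -0.0018, 0.0065]]
```

View pics/s11.png

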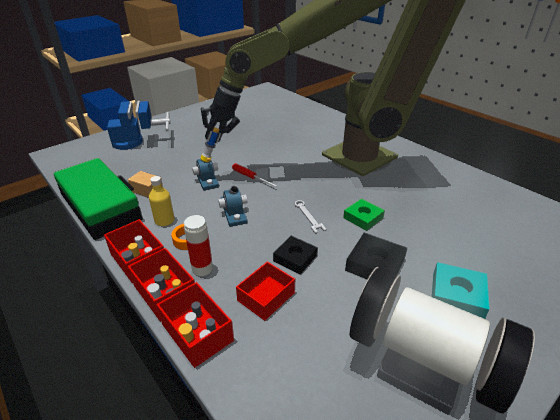

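Everything is steady: push about 20 N, cap still at (279,328) so no slip, and the other things on the bench sit where they were. Handing in.

```bash
python3 -c "
from bench import hand_in; print(hand_in())"; python3 chk.py | head -1
```

```text
the job is handed in; nothing more can be done
None
the job is handed in; nothing more can be done
```

I took the blue-handled coupler out of the small black stand and pressed it onto the tilted nipple until the yellow collar went down to its stop. I handed the job in at about 13.9 s, still gripping it and pushing down.

**Last checks**
- **Depth:** the mouth was within 0.2 mm of the stop position along the nipple axis. The collar top was found at 87.8 mm height, against 89 mm expected, and the red band was hidden.
- **Squareness:** the tool axis was within about 0.4 degrees of my estimate of the nipple axis, which I fitted from camera images.
- **Push and grip:** the push was a steady 20 N or so. The coupler had not slipped: the cap stayed at the same pixel and the opening held at 0.266.
- **Other things:** in the last scene picture they were where they started.

**What was less than ideal**
- **Peak push:** as the collar snapped down, the push briefly reached about 60 N along the axis and 17 N sideways. It went through the coupler, stayed below the 120 N wrist limit, and I eased it off straight away.
- **First press:** it relaxed before the snap, so the collar sprang back up once before I pushed it fully down.
- **Side load:** about 5 N sideways remained at the end, about 1 N of it the coupler's own weight.
- **Calibration:** the wrist camera read about 3 px off the other two. I put it down to a calibration offset, because the coupler and nipple were shifted alike.

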